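Load the glassware dryer and right the tipped reagent bottles

TASK

Clear up after the measurements: put every washed measuring cylinder that lies on the bench upside down over a free air tube of the glassware dryer, its rim flat on the housing, and stand the two tipped reagent bottles upright in free places of the white bottle lane. Once all the cylinders are on their tubes, press the dryer's green start button. Leave the cylinder that is already drying and the bottles already in the lane where they are.

Things in the scene. Friction and masses are not known exactly. Their poses are not given: they have to be found in the camera images.
- wet0: Washed measuring cylinder, at first lying on foot and rim (mouth end 4 mm lower), mouth away from the robot; may be absent: frosted white plastic, blue rings; 125 mm long, outside 36 mm, wall 3 mm, 113 mm deep inside, blue hexagonal foot 44 mm across flats, 10 mm thick; 90 g. Origin: centre of the foot's underside, 22 mm above the bench; x axis along the cylinder, the mouth at x = 0.125.
- wet1: Washed measuring cylinder, at first lying on foot and rim (mouth end 4 mm lower), mouth away from the robot; may be absent: frosted white plastic, blue rings; 125 mm long, outside 36 mm, wall 3 mm, 113 mm deep inside, blue hexagonal foot 44 mm across flats, 10 mm thick; 90 g. Origin: centre of the foot's underside, 22 mm above the bench; x axis along the cylinder, the mouth at x = 0.125.
- wet2: Washed measuring cylinder, at first lying on foot and rim (mouth end 4 mm lower), mouth away from the robot; may be absent: frosted white plastic, blue rings; 125 mm long, outside 36 mm, wall 3 mm, 113 mm deep inside, blue hexagonal foot 44 mm across flats, 10 mm thick; 90 g. Origin: centre of the foot's underside, 22 mm above the bench; x axis along the cylinder, the mouth at x = 0.125.
- bottle0: Tipped amber reagent bottle lying on the bench, cap to the robot's right; square body 44 x 44 x 84 mm, red round cap 32 mm across from 90 to 115 mm above the base, 110 to 225 g. Origin: centre of the base face (22 mm above the bench while it lies); its x axis runs along the bottle through the cap.
- bottle1: Tipped amber reagent bottle lying on the bench, cap to the robot's right; square body 44 x 44 x 84 mm, red round cap 32 mm across from 90 to 115 mm above the base, 110 to 225 g. Origin: centre of the base face (22 mm above the bench while it lies); its x axis runs along the bottle through the cap.
- dryer: Air-flow glassware dryer, fixed, left of the robot: steel housing 130 x 360 x 75 mm high with four upright air tubes in a row, and a lower beige console (70 x 360 mm, 45 mm high) along its front, the side towards the middle of the bench. Origin: on the bench; x points from console to housing (console x -0.105..-0.035, housing to 0.095), y along the row, z up.
- tube0 (a point): Foot of air tube 0, on its axis, on the housing's flat top (75 mm above the bench). The aluminium tube is 16 mm thick and 85 mm tall with a rounded-off tip; the tubes stand 80 mm apart. A seated cylinder hides it, its rim resting flat on the housing.
- tube1 (a point): Foot of air tube 1, on its axis, on the housing's flat top (75 mm above the bench). The aluminium tube is 16 mm thick and 85 mm tall with a rounded-off tip; the tubes stand 80 mm apart. A seated cylinder hides it, its rim resting flat on the housing.
- tube2 (a point): Foot of air tube 2, on its axis, on the housing's flat top (75 mm above the bench). The aluminium tube is 16 mm thick and 85 mm tall with a rounded-off tip; the tubes stand 80 mm apart. A seated cylinder hides it, its rim resting flat on the housing.
- tube3 (a point): Foot of air tube 3, on its axis, on the housing's flat top (75 mm above the bench). The aluminium tube is 16 mm thick and 85 mm tall with a rounded-off tip; the tubes stand 80 mm apart. A seated cylinder hides it, its rim resting flat on the housing.
- start_top (a point): Centre of the top of the dryer's green round start button (28 mm across) on the console; springs back. Press straight down 6 mm, about 5 N.
- start (a joint): Travel of the start button, m: 0 released, 0.006 fully down. A push past 0.004 starts the dryer.
- lane: Bottle lane: shallow white tray, fixed, right of the robot; outside 72 x 340 x 18 mm, walls and floor 4 mm. Origin: centre of the underside; its y axis runs along the row, x across it away from the middle of the bench, z up. Four bottle places lie at y = -0.12, -0.04, 0.04, 0.12 m.
- dry0: Cylinder left to dry on tube 0 by a colleague, mouth down; leave it alone; often absent: frosted white plastic, blue rings; 125 mm long, outside 36 mm, wall 3 mm, 113 mm deep inside, blue hexagonal foot 44 mm across flats, 10 mm thick; 90 g. Origin: centre of its mouth, z up.
- dry1: Cylinder left to dry on tube 1 by a colleague, mouth down; leave it alone; often absent: frosted white plastic, blue rings; 125 mm long, outside 36 mm, wall 3 mm, 113 mm deep inside, blue hexagonal foot 44 mm across flats, 10 mm thick; 90 g. Origin: centre of its mouth, z up.
- dry3: Cylinder left to dry on tube 3 by a colleague, mouth down; leave it alone; often absent: frosted white plastic, blue rings; 125 mm long, outside 36 mm, wall 3 mm, 113 mm deep inside, blue hexagonal foot 44 mm across flats, 10 mm thick; 90 g. Origin: centre of its mouth, z up.
- stock0: Upright reagent bottle already standing in the lane at the -0.12 m place; leave it alone; may be absent. Same shape as the tipped ones: 44 x 44 mm, 115 mm tall to the cap. Origin: centre of its base, z up.
- stock1: Upright reagent bottle already standing in the lane at the -0.04 m place; leave it alone; may be absent. Same shape as the tipped ones: 44 x 44 mm, 115 mm tall to the cap. Origin: centre of its base, z up.
- stock2: Upright reagent bottle already standing in the lane at the 0.04 m place; leave it alone; may be absent. Same shape as the tipped ones: 44 x 44 mm, 115 mm tall to the cap. Origin: centre of its base, z up.
- stock3: Upright reagent bottle already standing in the lane at the 0.12 m place; leave it alone; may be absent. Same shape as the tipped ones: 44 x 44 mm, 115 mm tall to the cap. Origin: centre of its base, z up.
There are look-alikes about, which are no part of the job. Leave any pink look-alike of the bottle0 alone.

How it is judged:
By the outcome, as a careful person would: the job done as asked, in the order asked, and still so for the second after the job is handed in, with the robot touching nothing.
Of wet0, wet1, wet2 only 2 to 3 are there at a start; the rules pass over those that are not, and their reading is None.
Of dry0, dry1, dry3 only 1 to 1 are there at a start; the rules pass over those that are not, and their reading is None.
Of stock0, stock1, stock2, stock3 only 1 to 2 are there at a start; the rules pass over those that are not, and their reading is None.
At some moment in a run one of wet0, wet1, wet2, bottle0, bottle1 may be knocked a few centimetres aside while the robot is not near it.
It also fails if it takes over 210 s, if anything falls off the work surface, if the arm or the gripper's body presses on something with over 40 N, if the wrist force passes 120 N, or if a joint passes its speed limit or range.

ROBOT

A 6-joint arm with a two-finger parallel gripper is mounted at the origin on the work surface. World frame = base frame: x ahead of the robot, y to its left, z up, the work surface at z = 0. Lengths are in m, angles in rad, forces in N, time in s.
With the tool pointing down it reaches from about 0.35 to 0.85 m from the base axis. Payload 8.1 kg.
Tool frame: the origin (TCP) lies on the centre line of the jaws, within the pads' length; the fingertips stand 17 mm ahead of it and the grasp point (between the pads) lies 2 mm behind it; z points along the fingers, y is the line along which they close (so a half turn about z gives the same grasp; the last joint's range is limited). The gripper opens to 93 mm and grips with 3 to 60 N. Pads are 15 mm wide; open, the fingers measure 128 mm over their backs; the gripper's body (75 mm by 188 mm) begins 65 mm behind the grasp point.
Start: joints at [-1.291, 0.13, 1.488, -0, 1.523, -0.085], TCP at [0.214, -0.561, 0.236] pointing down, gripper open.
Joint ranges: [-2.96, 2.96], [-0.89, 2.26], [0.02, 2.5], [-1.34, 4.48], [0, 2.73], [-2.66, 2.66]. Speed limits (rad/s): [2.39, 2.39, 2.79, 3.14, 3.14, 3.14].

INTERFACE

Orientations are given as a rotation vector (axis times angle).
In Python, from plant import telemetry, viewer, order gives the robot as it stands.
- The arm moves only by the tool send_rows, never from a script. Its argument "plan" is a list that holds one entry, the list of rows, each a list of 5 numbers: the closure, from -1 (fully open) to 1 (shut), then the shift along the world's x, y, z normalised to -1 to 1, where 1 is 0.2 m, then the turn about the world's z normalised to -1 to 1, where 1 is 60 degrees. A call has 1 to 20 rows; each row is the pose to reach, as a shift and turn from the pose commanded when the call began; what a row does not reach only later rows make up. A row lasts 1/12 s, in which the tool goes at most 41.7 mm and 7.16 degrees, less where a joint would pass 70% of its speed; a pose out of reach is approached as far as the arm can. A call with a number of a shift or a turn outside -1 to 1 is refused whole. A call with a gripper value outside its range is refused whole. The fingers move at their own pace and stop on an object; "force" is the grip in N (left out, the last holds). Time passes only in rows, so rows that repeat a pose let the fingers close. It gives the time, the measured TCP pose, the force, the opening and the grip force at its end, in the units of the state.
- telemetry.read_state(): the state, without advancing time (a new reading comes with each control period).
- viewer.read_camera(name): name is "scene" or "top"; returns (picture, depth): 480x640x3 uint8, blue, green, red; 480x640 float32, m along the optical axis (not along the pixel's ray), 0 where there is no reading.
- viewer.calibration(name): a dict with "camera_matrix" (3x3 intrinsics, pixels), "extrinsics" (4x4, takes a point from camera to world coordinates). Camera axes: x right, y up, looking along -z (the intrinsics and any distortion apply to the point x, -y, -z); pixel columns grow to the right and rows downward; lengths in m; the calibration is good to about 2 mm. A picture is of the moment at which its call begins. calibration takes no time and is no camera call.
- order.close_job(): hands the job in; it is judged then, once.
The state is a dict: "t": time; "q": joint angles; "dq": joint speeds; "joint_torque": joint torques, N m; "tool_pos": TCP position; "orientation": TCP orientation; "force": force on the tool from outside, world axes, zero at the start; "wrist_torque": the same for the moment, N m; "opening": finger opening in m; "gripper_force": force on a finger pad.
Only numpy, scipy, OpenCV 4.12 (cv2) and the standard library are available. Lean on these libraries where they do the work, as an engineer would, in place of code of your own. Each camera call takes 0.05 s, during which the arm holds its last target. There are 200 camera calls.

## Working session

There is one attempt and no reset: what is moved stays moved. The work goes in short steps, Python scripts to look and compute and a tool call to move; the robot and the scene stay as the last step left them, time stands still between calls to the robot, and variables do not carry over. Pictures are saved under pics/ and viewed, at most 14 in all, crops included, and the job is handed in when it is done.

Besides the shell and the picture viewer there is one more tool, called after "Emit:" as name([rows], argument=value, ...), one row to a line, values as JSON. send_rows: Moves the arm, as the interface text tells. Scaled input: -1 to 1 covers 0.2 m each way for a shift and 60 degrees each way for a turn. Its arguments: {"type":"object","properties":{"plan":{"type":"array"},"force":{"type":"number"}},"required":["plan"]}

```bash
ls; mkdir -p pics; cat > h.py <<'E'
import numpy as np, cv2
from plant import telemetry, viewer, order
def grab(n):
    im,d=viewer.read_camera(n); return im,d,viewer.calibration(n)
def world(c,u,v,d):
    K=c["camera_matrix"];E=c["extrinsics"]
    u=np.asarray(u,float);v=np.asarray(v,float)
    p=np.stack([(u-K[0,2])/K[0,0]*d,-(v-K[1,2])/K[1,1]*d,-d*np.ones_like(u)],-1)
    return p@np.array(E)[:3,:3].T+np.array(E)[:3,3]
def onplane(c,u,v,z):
    o=np.array(c["extrinsics"])[:3,3]; r=world(c,u,v,1.)-o
    return o+r*((z-o[2])/r[...,2])[...,None]
def proj(c,p):
    E=np.array(c["extrinsics"]);K=c["camera_matrix"]
    q=(np.asarray(p)-E[:3,3])@E[:3,:3]
    return np.array([K[0,0]*q[0]/-q[2]+K[0,2],K[1,1]*-q[1]/-q[2]+K[1,2]])
E
python3 - <<'E'
from h import *
for n in("top","scene"):
    im,d,c=grab(n); cv2.imwrite(f"pics/{n}0.png",im); np.savez(f"{n}0.npz",im=im,d=d)
    print(n,c["camera_matrix"],c["extrinsics"],{k for k in c})
print(telemetry.read_state())
E
```

```text
pics
top [[484.25320648   0.         319.11712899]
 [  0.         484.25320648 240.19264262]
 [  0.           0.           1.        ]] [[ 0.07268357  0.97676105 -0.20163071  0.31363758]
 [-0.99735437  0.0709471  -0.01583545 -0.00230393]
 [-0.00116234  0.20224825  0.9793336   0.99593843]
 [ 0.          0.          0.          1.        ]] {'extrinsics', 'camera_matrix'}
scene [[434.06022765   0.         319.18315009]
 [  0.         434.06022765 244.08724921]
 [  0.           0.           1.        ]] [[-0.31099071 -0.73881813  0.59785662  0.97933019]
 [ 0.95023506 -0.22953807  0.21063143  0.17874635]
 [-0.01838746  0.63360875  0.7734351   0.74821169]
 [ 0.          0.          0.          1.        ]] {'extrinsics', 'camera_matrix'}
{'t': 0.1, 'q': array([-1.29140222e+00,  1.31087335e-01,  1.48913742e+00,  2.84272825e-05,
        1.52299160e+00, -8.53899652e-02]), 'dq': array([ 0.00154156, -0.00192093, -0.00160603,  0.00188326,  0.00080695,
        0.00089211]), 'joint_torque': array([ 2.49247634e-03, -5.61342537e+01, -4.93095410e+01,  7.71531556e-02,
        2.91801151e-02, -4.00116096e-05]), 'tool_pos': array([ 0.21395519, -0.56005548,  0.2347094 ]), 'orientation': array([-3.08789032e+00, -5.69534011e-01,  2.02521134e-04]), 'force': array([-0.16745301, -0.05921078,  0.06901236]), 'wrist_torque': array([-0.03342919, -0.00884485, -0.0171208 ]), 'gripper_force': 0.0, 'opening': 0.09329046949967526}
```

View pics/top0.png

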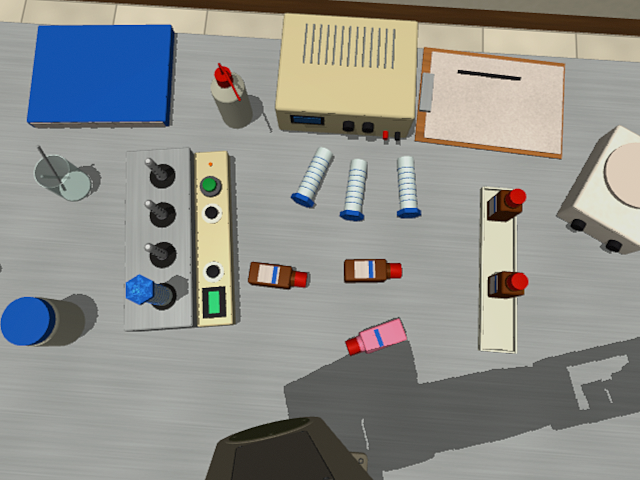

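View pics/scene0.png

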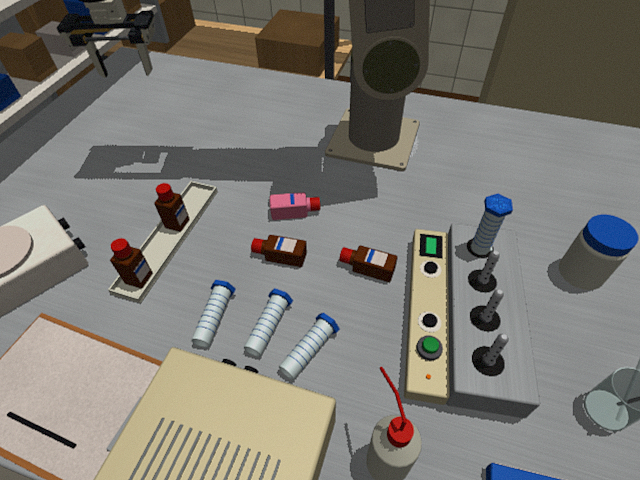

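```bash
cat > meas.py <<'E'
from h import *
def look(n):
    im,d,c=grab(n); vv,uu=np.mgrid[:480,:640]; P=world(c,uu,vv,d); P[d==0]=np.nan
    return im,P,c,cv2.cvtColor(im,cv2.COLOR_BGR2HSV)
def comps(m,P,mn=30):
    m=cv2.morphologyEx(m.astype(np.uint8),cv2.MORPH_CLOSE,np.ones((3,3)))
    k,l,s,ce=cv2.connectedComponentsWithStats(m)
    for i in range(1,k):
        if s[i,4]>=mn: yield ce[i].round(),s[i,4],l==i
def axis(Q):
    xy=Q[:,:2].astype(np.float32); (cx,cy),(w,h),a=cv2.minAreaRect(xy)
    b=cv2.boxPoints(((cx,cy),(w,h),a)); return np.array([cx,cy]),sorted([w,h]),b
if __name__=="__main__":
    for n in("top","scene"):
        im,P,c,H=look(n); x,y,z=P[...,0],P[...,1],P[...,2]
        inb=(x>.25)&(x<.72)&(abs(y)<.32)
        print(n,"bench z",np.nanmedian(z[inb&(abs(z)<.02)]))
        m=inb&(z>.008)&(z<.06)&(y<.2)&(y>-.2)
        for ce,s,l in comps(m,P,150):
            Q=P[l]; Q=Q[(Q[:,2]>.008)&(Q[:,2]<.06)]; C,wh,b=axis(Q)
            print(" obj",ce,s,"C",C.round(4),"wh",np.round(wh,4),"zmax",Q[:,2].max().round(4),"bgr",im[l].mean(0).round(),b.round(3).tolist())
            hs=H[l]; px=P[l]
            for nm,mm in(("blue",(hs[:,0]>95)&(hs[:,0]<130)&(hs[:,1]>150)),("red",((hs[:,0]<5)|(hs[:,0]>174))&(hs[:,1]>180)&(hs[:,2]>90))):
                if mm.sum()>15: print("    ",nm,mm.sum(),np.nanmedian(px[mm],0).round(4))
        for zl,nm in((.154,"tips"),):
            for ce,s,l in comps((z>zl)&(z<.168)&(y>.2)&(y<.5)&(x>.2)&(x<.7),P,4):
                print(" tip",ce,s,np.nanmean(P[l],0).round(4))
        for ce,s,l in comps((H[...,0]>50)&(H[...,0]<75)&(H[...,1]>100),P,60): print(" green",ce,s,np.nanmean(P[l],0).round(4))
        for ce,s,l in comps((z>.085)&(z<.13)&(y<-.15)&(y>-.5)&(x>.2)&(x<.7),P,30): print(" stock",ce,s,np.nanmean(P[l],0).round(4))
        l=(z>.012)&(z<.024)&(y<-.25)&(y>-.45)&(x>.25)&(x<.68)&(H[...,1]<70); C,wh,b=axis(P[l]); print(" lane",C,wh,b.round(3).tolist())
        l=(z>.068)&(z<.082)&(y>.2)&(y<.5)&(x>.2)&(x<.7); C,wh,b=axis(P[l]); print(" hous",C,wh,b.round(3).tolist())
E
python3 meas.py
```

```text
top bench z 1.2339205123224062e-05
 obj [313. 178.] 1074 C [0.6513 0.0373] wh [0.0503 0.1273] zmax 0.0483 bgr [170. 160. 142.] [[0.5830000042915344, 0.032999999821186066], [0.7039999961853027, -0.006000000052154064], [0.7200000286102295, 0.041999999433755875], [0.5979999899864197, 0.08100000023841858]]
     blue 187 [0.5943 0.0545 0.0356]
 obj [407. 188.] 1107 C [ 0.6423 -0.1624] wh [0.051  0.1272] zmax 0.048 bgr [172. 162. 144.] [[0.5759999752044678, -0.14399999380111694], [0.5820000171661377, -0.1940000057220459], [0.7080000042915344, -0.1809999942779541], [0.703000009059906, -0.12999999523162842]]
     blue 199 [ 0.582  -0.1652  0.0359]
 obj [355. 191.] 1088 C [ 0.628  -0.0563] wh [0.0502 0.1271] zmax 0.048 bgr [171. 160. 142.] [[0.5619999766349792, -0.07400000095367432], [0.6880000233650208, -0.08799999952316284], [0.6940000057220459, -0.03799999877810478], [0.5680000185966492, -0.024000000208616257]]
     blue 199 [ 0.5679 -0.0493  0.0352]
 obj [227. 283.] 1297 C [0.4422 0.187 ] wh [0.0318 0.228 ] zmax 0.0501 bgr [109. 140. 144.] [[0.328000009059906, 0.20000000298023224], [0.328
[... 4426 characters left out ...]
38 0.334  0.1577]
 green [431. 245.] 186 [0.371  0.2091 0.0464]
 green [430. 345.] 217 [0.606  0.2417 0.066 ]
 stock [166. 196.] 420 [ 0.451  -0.3507  0.1027]
 stock [123. 252.] 551 [ 0.611  -0.3488  0.1027]
 lane [ 0.48708493 -0.35542443] [0.07545877993106842, 0.34008365869522095] [[0.31700000166893005, -0.3919999897480011], [0.6570000052452087, -0.39500001072883606], [0.6570000052452087, -0.3190000057220459], [0.31700000166893005, -0.3160000145435333]]
 hous [0.48607212 0.36476117] [0.2604549825191498, 0.3890593945980072] [[0.28700000047683716, 0.2409999966621399], [0.6759999990463257, 0.2280000001192093], [0.6850000023841858, 0.4880000054836273], [0.29600000381469727, 0.5009999871253967]]
```

```bash
python3 - <<'E'
import cv2,numpy as np
im=np.load("top0.npz")["im"]
cv2.imwrite("pics/crop1.png",cv2.resize(im[240:360,235:435],None,fx=4,fy=4)[:, :800])
E
```

```text
(no output)
```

View pics/crop1.png

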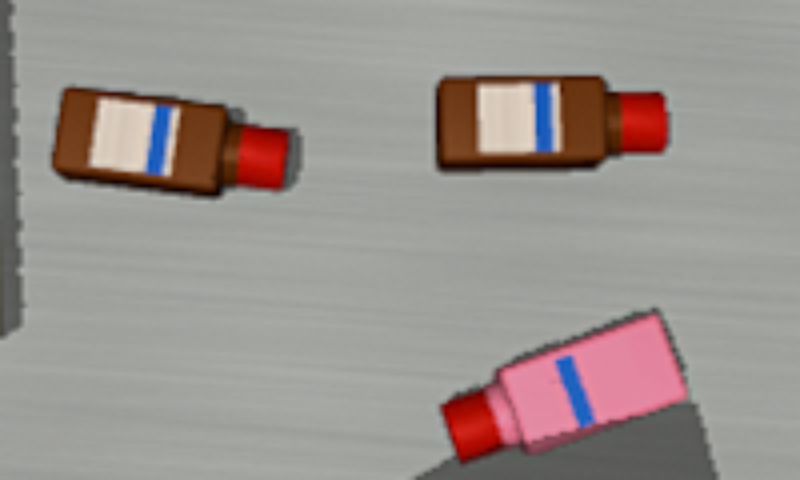

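Emit:
send_rows([
  [[-1,0.62,1,0,0.61],[-1,0.62,1,0,0.61],[-1,0.62,1,0,0.61],[-1,0.62,1,0,0.61],[-1,0.62,1,0,0.61],[-1,0.62,1,0,0.61],[-1,0.62,1,0,0.61],[-1,0.62,1,0,0.61]],
])

```text
t: 0.87
tool_pos: [0.3389, -0.3594, 0.2357]
orientation: [2.752, 1.515, -0.0]
force: [-0.0, -0.4, 0.0]
opening: 0.0931
gripper_force: 0.0
```

Emit:
send_rows([
  [[-1,0.62,1,-0.5,0.61],[-1,0.62,1,-0.5,0.61],[-1,0.62,1,-0.5,0.61],[-1,0.62,1,-0.5,0.61],[-1,0.62,1,-0.5,0.61],[-1,0.62,1,-0.5,0.61],[-1,0.62,1,-0.5,0.61],[-1,0.62,1,-0.5,0.61],[-1,0.62,1,-0.5,0.61]],
])

```text
t: 1.62
tool_pos: [0.4619, -0.1614, 0.1356]
orientation: [-2.141, -2.299, 0.001]
force: [-0.1, -0.2, -0.3]
opening: 0.0932
gripper_force: 0.0
```

Upper left and upper right are the two amber bottles (crop (170,140), (555,120)). The pink decoy at (570,385) stays.

Emit:
send_rows([
  [[-1,0,0.09,-0.25,0],[-1,0,0.09,-0.25,0],[-1,0,0.09,-0.45,0],[-1,0,0.09,-0.57,0],[-1,0,0.09,-0.57,0],[-1,0,0.09,-0.57,0],[0.8,0,0.09,-0.57,0],[0.8,0,0.09,-0.57,0],[0.8,0,0.09,-0.57,0],[0.8,0,0.09,-0.57,0],[0.8,0,0.09,-0.57,0],[0.8,0,0.09,-0.57,0],[0.8,0,0.09,-0.57,0],[0.8,0,0.09,-0.57,0]],
], force=6)

```text
t: 2.78
tool_pos: [0.4621, -0.1424, 0.0217]
orientation: [2.14, 2.3, -0.0]
force: [0.7, 0.4, 0.2]
opening: 0.0441
gripper_force: 0.0
```

Emit:
send_rows([
  [[0.8,0,0,0,0],[0.8,0,0,0,0],[0.8,0,0,0,0],[0.8,0,0,0,0],[0.8,0,0,0,0],[0.8,0,0,0.05,0],[0.8,0,0.02,0.12,0],[0.8,0,0.08,0.22,0],[0.8,0,0.15,0.32,0],[0.8,0,0.25,0.42,0],[0.8,0,0.35,0.52,0],[0.8,0,0.35,0.62,0],[0.8,0,0.35,0.72,0],[0.8,0,0.35,0.72,0],[0.8,0,0.35,0.72,0],[0.8,0,0.35,0.72,0],[0.8,0,0.35,0.72,0]],
], force=6)

```text
t: 4.2
tool_pos: [0.461, -0.0724, 0.1638]
orientation: [-2.139, -2.297, 0.002]
force: [-0.3, -0.4, -2.4]
opening: 0.0313
gripper_force: 6.0
```

```bash
python3 - <<'E'
from h import *
im,d,c=grab("scene"); cv2.imwrite("pics/s1.png",cv2.resize(im[100:400,150:550],None,fx=2,fy=2))
s=telemetry.read_state(); print(s["tool_pos"],s["force"],s["opening"],s["gripper_force"])
E
```

```text
[ 0.46095935 -0.07243616  0.16383328] [ 1.03989279 -0.85055554 -2.53968998] 0.03164745384622056 5.99991001188755
```

View pics/s1.png

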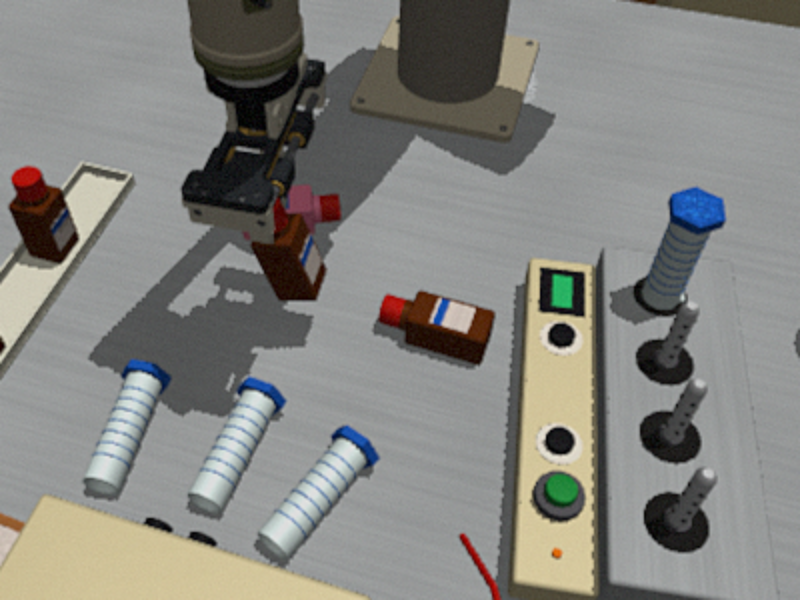

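Emit:
send_rows([
  [[0.8,0.1,-0.1,0.2,-0.03],[0.8,0.2,-0.3,0.23,-0.07],[0.8,0.33,-0.5,0.23,-0.07],[0.8,0.33,-0.65,0.23,-0.07],[0.8,0.33,-0.8,0.23,-0.07],[0.8,0.33,-0.92,0.23,-0.07],[0.8,0.33,-1,0.23,-0.07],[0.8,0.33,-1,0.23,-0.07],[0.8,0.33,-1,0.23,-0.07]],
], force=10)

```text
t: 5.0
tool_pos: [0.5275, -0.2726, 0.2104]
orientation: [-2.224, -2.216, 0.0]
force: [-0.8, -0.2, -1.8]
opening: 0.0317
gripper_force: 10.0
```

Emit:
send_rows([
  [[0.8,0,-0.15,0,0],[0.8,0,-0.3,0,0],[0.8,0,-0.4,0,0],[0.8,0,-0.415,0,0],[0.8,0,-0.415,0,0],[0.8,0,-0.415,-0.15,0],[0.8,0,-0.415,-0.3,0],[0.8,0,-0.415,-0.4,0],[0.8,0,-0.415,-0.45,0],[0.8,0,-0.415,-0.45,0],[0.8,0,-0.415,-0.45,0],[0.8,0,-0.415,-0.45,0]],
])

```text
t: 6.0
tool_pos: [0.5292, -0.3553, 0.1236]
orientation: [2.221, 2.219, 0.001]
force: [-0.5, -0.4, -1.4]
opening: 0.0321
gripper_force: 10.6
```

```bash
python3 - <<'E'
from meas import *
im,P,c,H=look("scene"); cv2.imwrite("pics/s2.png",cv2.resize(im[120:320,60:310],None,fx=3,fy=3))
s=telemetry.read_state(); print(s["tool_pos"],s["orientation"],s["force"],s["opening"],s["gripper_force"])
E
```

```text
[ 0.52923271 -0.35570323  0.12381744] [2.22075944e+00 2.21807068e+00 8.53884759e-04] [-0.94252485 -1.36275049 -1.3473276 ] 0.031772528477609904 10.559679283906007
```

View pics/s2.png

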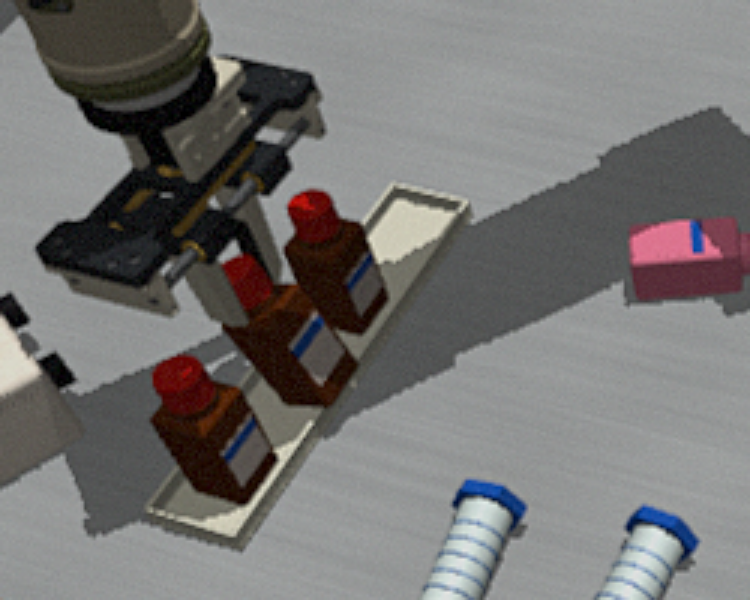

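Emit:
send_rows([
  [[0.8,0,0,0.2,0],[0.8,0,0,0.2,0],[0.8,0,0,0.2,0],[0.8,0,0,0.2,0],[0.8,0,0,0.2,0],[0.8,0,0.06,0.2,0],[0.8,0,0,0.2,0],[0.8,0,0.06,0.2,0],[0.8,0,0,0.2,0],[0.8,0,0,0.2,0],[0.8,0,0,0.2,0],[0.8,0,0,0.2,0]],
], force=3)

```text
t: 7.05
tool_pos: [0.5279, -0.3553, 0.1613]
orientation: [-2.223, -2.219, -0.0]
force: [0.3, 0.4, -2.0]
opening: 0.0321
gripper_force: 3.0
```

```bash
cat > tilt.py <<'E'
# axis of the thing held: PCA of coloured points near the TCP seen by the cameras, printed as slab centroids
from meas import *
import sys
kind=sys.argv[1]; t=telemetry.read_state()["tool_pos"]
for n in("scene","top"):
    im,P,c,H=look(n); D=P-t
    near=(np.hypot(D[...,0],D[...,1])<.075)&(D[...,2]<.05)
    if kind=="bottle": m=near&((H[...,0]<14)|(H[...,0]>170))&(H[...,1]>120)
    else: m=near&(H[...,2]>70)&(P[...,2]<t[2]-.0)
    Q=P[m]
    for z0 in np.arange(0,t[2]+.05,.02):
        q=Q[(Q[:,2]>=z0)&(Q[:,2]<z0+.02)]
        if len(q)>8: print(n,"z%.2f"%z0,len(q),"x",q[:,0].min().round(3),q[:,0].max().round(3),"y",q[:,1].min().round(3),q[:,1].max().round(3))
print(t)
E
python3 tilt.py bottle
```

```text
scene z0.00 48 x 0.457 0.599 y -0.372 -0.332
scene z0.02 80 x 0.458 0.598 y -0.374 -0.332
scene z0.04 91 x 0.462 0.588 y -0.375 -0.332
scene z0.06 236 x 0.456 0.599 y -0.374 -0.33
scene z0.08 262 x 0.454 0.601 y -0.376 -0.331
scene z0.10 227 x 0.454 0.602 y -0.371 -0.331
scene z0.12 280 x 0.454 0.602 y -0.375 -0.33
scene z0.14 99 x 0.515 0.558 y -0.348 -0.336
scene z0.16 153 x 0.511 0.543 y -0.367 -0.337
top z0.00 27 x 0.456 0.599 y -0.37 -0.334
top z0.02 61 x 0.461 0.59 y -0.372 -0.334
top z0.04 72 x 0.508 0.588 y -0.372 -0.333
top z0.06 119 x 0.506 0.599 y -0.372 -0.333
top z0.08 185 x 0.506 0.601 y -0.375 -0.333
top z0.10 161 x 0.506 0.603 y -0.368 -0.333
top z0.12 170 x 0.509 0.602 y -0.364 -0.332
top z0.14 45 x 0.522 0.545 y -0.35 -0.338
top z0.16 34 x 0.527 0.545 y -0.353 -0.339
[ 0.52794472 -0.35531879  0.16134125]
```

Emit:
send_rows([
  [[0.8,0,0,-0.08,0],[0.8,0,0,-0.16,0],[0.8,0,0,-0.22,0],[0.8,0,0,-0.25,0],[0.8,0,0,-0.27,0],[0.8,0,0,-0.28,0],[0.8,0,0,-0.29,0],[0.8,0,0,-0.29,0],[0.8,0,0,-0.29,0],[0.8,0,0,-0.29,0]],
])

```text
t: 7.98
tool_pos: [0.5285, -0.3561, 0.1057]
orientation: [2.222, 2.218, -0.0]
force: [-3.9, 2.2, 7.4]
opening: 0.0319
gripper_force: 6.1
```

```bash
sed -i 's/<.075)&(D\[...,2\]<.05)/<.075)\&(abs(D[...,0])<.035)\&(D[...,2]<.05)/' tilt.py; python3 tilt.py bottle
```

```text
scene z0.00 54 x 0.512 0.55 y -0.371 -0.33
scene z0.02 92 x 0.514 0.552 y -0.373 -0.331
scene z0.04 76 x 0.546 0.551 y -0.372 -0.331
scene z0.06 114 x 0.51 0.552 y -0.372 -0.331
scene z0.08 175 x 0.508 0.552 y -0.374 -0.331
scene z0.10 158 x 0.512 0.544 y -0.367 -0.338
scene z0.12 52 x 0.511 0.542 y -0.367 -0.339
top z0.00 25 x 0.507 0.546 y -0.335 -0.333
top z0.02 16 x 0.505 0.547 y -0.337 -0.333
top z0.04 9 x 0.507 0.511 y -0.336 -0.333
top z0.06 48 x 0.513 0.547 y -0.335 -0.332
top z0.08 114 x 0.517 0.549 y -0.35 -0.333
top z0.10 21 x 0.528 0.546 y -0.351 -0.339
[ 0.52853898 -0.35611488  0.10570497]
```

Emit:
send_rows([
  [[0.8,0,0,0.01,0],[0.0,0,0,0.01,0],[0.0,0,0,0.01,0],[0.0,0,0,0.01,0],[0.0,0,0,0.01,0],[0.0,0,0,0.01,0],[0,0,0,0.2,0],[0,0,0,0.4,0],[-0.3,0,0,0.6,0],[-1,0,0.1,0.6,0],[-1,-0.1,0.3,0.6,0],[-1,-0.25,0.5,0.6,0],[-1,-0.25,0.7,0.6,-0.05],[-1,-0.25,0.9,0.6,-0.05],[-1,-0.25,1,0.6,-0.05],[-1,-0.25,1,0.6,-0.05]],
])

```text
t: 9.42
tool_pos: [0.4779, -0.1511, 0.2239]
orientation: [-2.276, -2.164, -0.003]
force: [0.6, -0.5, -0.5]
opening: 0.0921
gripper_force: 0.0
```

```bash
python3 meas.py | grep -E "obj|red|top|scene|stock" | cut -c1-150;python3 - <<'E'
from h import *
s=telemetry.read_state(); print(s["t"],s["tool_pos"],s["orientation"],s["force"])
E
```

```text
top bench z 5.4973822533610495e-05
 obj [313. 178.] 1077 C [0.6505 0.0349] wh [0.0504 0.1275] zmax 0.0484 bgr [180. 169. 151.] [[0.5820000171661377, 0.03400000184774399], [0.70099997520
 obj [404. 173.] 477 C [ 0.6595 -0.1608] wh [0.0361 0.093 ] zmax 0.0422 bgr [195. 197. 184.] [[0.6119999885559082, -0.1469999998807907], [0.6150000095
 obj [355. 191.] 1088 C [ 0.628  -0.0569] wh [0.05   0.1278] zmax 0.0476 bgr [181. 170. 152.] [[0.5619999766349792, -0.07400000095367432], [0.68800002
 obj [227. 283.] 1295 C [0.4423 0.1986] wh [0.0315 0.2279] zmax 0.0509 bgr [117. 148. 152.] [[0.3269999921321869, 0.1979999989271164], [0.331999987363
 obj [276. 276.] 1250 C [0.4331 0.0905] wh [0.0444 0.1156] zmax 0.0509 bgr [ 73.  89. 137.] [[0.40799999237060547, 0.03400000184774399], [0.4519999921
     red 162 [0.4296 0.045  0.0356]
 obj [395. 328.] 287 C [ 0.3516 -0.147 ] wh [0.0298 0.0579] zmax 0.0483 bgr [ 96.  82. 149.] [[0.3269999921321869, -0.1679999977350235], [0.3540000021
 stock [505. 238.] 190 [ 0.5295 -0.3394  0.0938]
scene bench z 0.00028738945266254534
 obj [293. 205.] 1055 C [ 0.3254 -0.1
[... 519 characters left out ...]
43  -0.1611] wh [0.0493 0.1254] zmax 0.0469 bgr [166. 159. 145.] [[0.578000009059906, -0.1420000046491623], [0.5830000042
 obj [268. 321.] 1322 C [ 0.6289 -0.0521] wh [0.0498 0.1263] zmax 0.0464 bgr [172. 163. 149.] [[0.5649999976158142, -0.07400000095367432], [0.69099998
 obj [309. 345.] 1463 C [0.6526 0.0378] wh [0.0501 0.1251] zmax 0.0479 bgr [173. 164. 150.] [[0.5849999785423279, 0.032999999821186066], [0.7039999961
 stock [166. 196.] 426 [ 0.451  -0.3507  0.1024]
 stock [146. 224.] 475 [ 0.5339 -0.348   0.103 ]
 stock [123. 252.] 549 [ 0.6112 -0.3489  0.1029]
9.5167 [ 0.47824256 -0.15477928  0.22393567] [2.27757200e+00 2.16256400e+00 1.33888265e-04] [ 0.93932333 -1.09866799  0.73605037]
```

Emit:
send_rows([
  [[-0.3,-0.1,0.2,0,0],[-0.3,-0.24,0.4,0,0],[-0.3,-0.24,0.6,0,0],[-0.3,-0.24,0.8,0,0],[-0.3,-0.24,1,-0.2,0],[-0.3,-0.24,1,-0.4,0],[-0.3,-0.24,1,-0.6,0],[-0.3,-0.24,1,-0.8,0],[-0.3,-0.24,1,-0.95,0],[-0.3,-0.24,1,-1,0],[-0.3,-0.24,1,-1,0],[0.8,-0.24,1,-1,0],[0.8,-0.24,1,-1,0],[0.8,-0.24,1,-1,0],[0.8,-0.24,1,-1,0],[0.8,-0.24,1,-1,0],[0.8,-0.24,1,-1,0],[0.8,-0.24,1,-1,0],[0.8,-0.24,1,-1,0]],
], force=5)

```text
t: 11.1
tool_pos: [0.4312, 0.0442, 0.0246]
orientation: [2.279, 2.159, 0.002]
force: [0.2, -2.0, 6.0]
opening: 0.0317
gripper_force: 5.0
```

Emit:
send_rows([
  [[0.8,0,0,0,0],[0.8,0,0,0,0],[0.8,0,0,0.05,0],[0.8,0,0.02,0.12,0],[0.8,0,0.08,0.22,0],[0.8,0,0.15,0.32,0],[0.8,0,0.25,0.42,0],[0.8,0,0.3,0.52,0],[0.8,0,0.3,0.65,0],[0.8,0,0.3,0.8,0],[0.8,0,0.3,0.9,0],[0.8,0,0.3,0.9,0],[0.8,0,0.3,0.9,0]],
], force=5)

```text
t: 12.18
tool_pos: [0.4306, 0.1047, 0.2047]
orientation: [2.28, 2.16, 0.003]
force: [-0.4, 0.4, -2.2]
opening: 0.0319
gripper_force: 5.0
```

Emit:
send_rows([
  [[0.8,0,-0.05,0,0],[0.8,-0.02,-0.15,0,0],[0.8,-0.05,-0.3,0,0.05],[0.8,-0.1,-0.45,0,0.05],[0.8,-0.15,-0.6,0,0.05],[0.8,-0.2,-0.75,0,0.05],[0.8,-0.25,-0.9,0,0.05],[0.8,-0.3,-1,0,0.05]],
], force=4)

```text
t: 12.85
tool_pos: [0.3678, -0.0977, 0.2014]
orientation: [-2.222, -2.216, 0.003]
force: [0.8, -0.9, -1.5]
opening: 0.032
gripper_force: 4.0
```

Emit:
send_rows([
  [[0.8,0,-0.15,0,0],[0.8,0,-0.3,0,0],[0.8,0,-0.45,0,0],[0.8,0,-0.6,0,0],[0.8,0,-0.75,0,0],[0.8,0,-0.87,0,0],[0.8,0,-0.95,0,0],[0.8,0,-1,0,0]],
], force=4)

```text
t: 13.52
tool_pos: [0.3682, -0.2968, 0.2012]
orientation: [-2.223, -2.214, 0.001]
force: [-0.3, 0.1, -1.5]
opening: 0.0318
gripper_force: 4.0
```

Emit:
send_rows([
  [[0.8,0,-0.1,0,0],[0.8,0,-0.2,0,0],[0.8,0,-0.27,-0.1,0],[0.8,0,-0.3,-0.2,0],[0.8,0,-0.3,-0.25,0],[0.8,0,-0.3,-0.25,0],[0.8,0,-0.24,-0.25,0],[0.8,0,-0.3,-0.25,0],[0.8,0,-0.24,-0.25,0],[0.8,0,-0.3,-0.25,0],[0.8,0,-0.3,-0.25,0],[0.8,0,-0.3,-0.25,0]],
], force=3)

```text
t: 14.52
tool_pos: [0.3705, -0.3557, 0.1546]
orientation: [2.222, 2.219, -0.0]
force: [-0.4, 1.3, -2.8]
opening: 0.0318
gripper_force: 3.0
```

```bash
python3 tilt.py bottle; python3 - <<'E'
from h import *
s=telemetry.read_state(); print(s["t"],s["orientation"],s["force"])
E
```

```text
scene z0.04 80 x 0.355 0.395 y -0.377 -0.335
scene z0.06 77 x 0.363 0.395 y -0.378 -0.335
scene z0.08 84 x 0.388 0.395 y -0.375 -0.335
scene z0.10 132 x 0.355 0.395 y -0.376 -0.333
scene z0.12 176 x 0.35 0.394 y -0.376 -0.332
scene z0.14 132 x 0.354 0.385 y -0.366 -0.338
top z0.04 33 x 0.352 0.392 y -0.34 -0.337
top z0.08 17 x 0.349 0.391 y -0.34 -0.336
top z0.10 84 x 0.349 0.391 y -0.353 -0.334
top z0.12 225 x 0.349 0.392 y -0.354 -0.334
top z0.14 231 x 0.356 0.387 y -0.369 -0.34
[ 0.37049712 -0.35573334  0.15462451]
14.6167 [2.22286430e+00 2.21910908e+00 1.57311669e-05] [-0.11134835 -0.09953621 -1.86396746]
```

Emit:
send_rows([
  [[0.8,-0.015,0,-0.08,0],[0.8,-0.015,0,-0.15,0],[0.8,-0.015,0,-0.2,0],[0.8,-0.015,0,-0.23,0],[0.8,-0.015,0,-0.245,0],[0.8,-0.015,0,-0.255,0],[0.8,-0.015,0,-0.255,0],[0.8,-0.015,0,-0.255,0]],
])

```text
t: 15.28
tool_pos: [0.3674, -0.3563, 0.1054]
orientation: [2.222, 2.218, -0.001]
force: [-7.0, 5.7, 18.4]
opening: 0.0319
gripper_force: 10.1
```

```bash
python3 tilt.py bottle
```

```text
scene z0.00 49 x 0.35 0.39 y -0.368 -0.334
scene z0.02 69 x 0.353 0.392 y -0.369 -0.335
scene z0.04 74 x 0.384 0.392 y -0.376 -0.337
scene z0.06 116 x 0.35 0.392 y -0.376 -0.335
scene z0.08 130 x 0.348 0.39 y -0.377 -0.334
scene z0.10 98 x 0.35 0.381 y -0.369 -0.343
scene z0.12 23 x 0.358 0.385 y -0.365 -0.343
top z0.00 25 x 0.348 0.388 y -0.339 -0.337
top z0.04 16 x 0.346 0.388 y -0.34 -0.338
top z0.06 68 x 0.346 0.388 y -0.342 -0.337
top z0.08 195 x 0.346 0.388 y -0.38 -0.337
top z0.10 132 x 0.355 0.384 y -0.367 -0.343
top z0.12 23 x 0.359 0.384 y -0.365 -0.345
[ 0.36744248 -0.35632905  0.10543244]
```

Emit:
send_rows([
  [[0.8,0,0,0.015,0],[0.0,0,0,0.015,0],[0.0,0,0,0.015,0],[0.0,0,0,0.015,0],[0.0,0,0,0.015,0],[0.0,0,0,0.015,0],[0,0,0,0.2,0],[0,0,0,0.4,0],[-0.3,0,0,0.6,0],[-1,0,0.1,0.6,-0.1],[-1,0,0.3,0.6,-0.2],[-1,0,0.5,0.6,-0.35],[-1,0,0.7,0.6,-0.45],[-1,0.1,0.9,0.6,-0.6],[-1,0.1,1,0.6,-0.7],[-1,0.1,1,0.6,-0.7]],
])

```text
t: 16.72
tool_pos: [0.3877, -0.1515, 0.2226]
orientation: [-2.872, -1.27, -0.002]
force: [-1.0, 0.7, 0.5]
opening: 0.0919
gripper_force: 0.0
```

```bash
python3 meas.py | grep -E "obj|blue|top|scene|stock" | cut -c1-350;python3 - <<'E'
from h import *
s=telemetry.read_state(); print(s["t"],s["tool_pos"],s["orientation"],s["force"])
im=grab("scene")[0]; cv2.imwrite("pics/s3.png",im)
E
```

```text
top bench z 2.680756657025274e-05
 obj [313. 178.] 1076 C [0.6502 0.0347] wh [0.05   0.1262] zmax 0.0471 bgr [172. 162. 144.] [[0.5820000171661377, 0.03400000184774399], [0.699999988079071, -0.010999999940395355], [0.7179999947547913, 0.035999998450279236], [0.6000000238418579, 0.07999999821186066]]
     blue 189 [0.5942 0.0546 0.0353]
 obj [407. 188.] 1106 C [ 0.6423 -0.1645] wh [0.0507 0.127 ] zmax 0.0478 bgr [174. 164. 146.] [[0.5770000219345093, -0.14399999380111694], [0.5809999704360962, -0.1940000057220459], [0.7070000171661377, -0.1850000023841858], [0.7039999961853027, -0.13500000536441803]]
     blue 198 [ 0.5819 -0.1647  0.0348]
 obj [355. 191.] 1089 C [ 0.6286 -0.0543] wh [0.0503 0.1269] zmax 0.0487 bgr [173. 162. 144.] [[0.5630000233650208, -0.07500000298023224], [0.6899999976158142, -0.08399999886751175], [0.6940000057220459, -0.03400000184774399], [0.5669999718666077, -0.02500000037252903]]
     blue 199 [ 0.5681 -0.0492  0.0346]
 obj [227. 283.] 1292 C [0.4444 0.1906] wh [0.0311 0.2316] zmax 0.0507 bgr [111. 141. 145.] [[0.328000009059906, 0.19900000095367432], [0.3300
[... 1607 characters left out ...]
492, -0.023000000044703484]]
     blue 130 [ 0.5737 -0.042   0.0421]
 obj [309. 345.] 1462 C [0.6528 0.039 ] wh [0.0501 0.1253] zmax 0.0475 bgr [169. 160. 147.] [[0.5860000252723694, 0.032999999821186066], [0.7059999704360962, -0.003000000026077032], [0.7200000286102295, 0.04500000178813934], [0.6000000238418579, 0.08100000023841858]]
     blue 142 [0.6005 0.0618 0.042 ]
 stock [184. 173.] 377 [ 0.3737 -0.3521  0.1022]
 stock [166. 196.] 423 [ 0.4512 -0.3507  0.1027]
 stock [146. 224.] 485 [ 0.5341 -0.348   0.1026]
 stock [123. 252.] 552 [ 0.6111 -0.3488  0.1026]
16.8167 [ 0.38734497 -0.15429933  0.2226592 ] [2.86972318e+00 1.27776650e+00 3.29611279e-04] [ 0.0935289  -0.82856964  0.3259686 ]
```

View pics/s3.png

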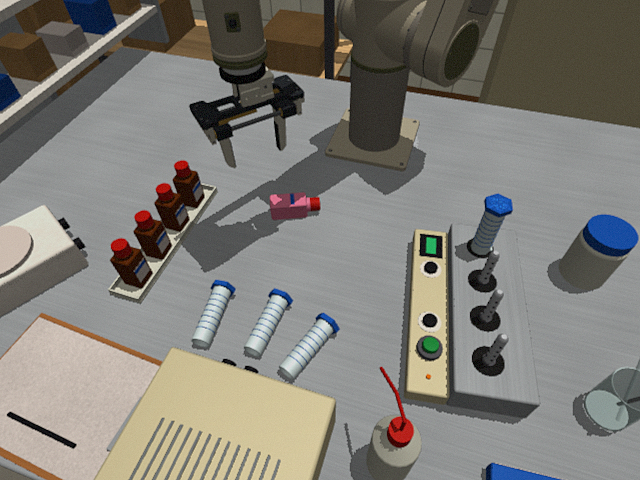

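Emit:
send_rows([
  [[-1,0.2,-0.06,0,-0.1],[-1,0.4,-0.06,0,-0.2],[-1,0.6,-0.06,-0.1,-0.35],[-1,0.8,-0.06,-0.3,-0.45],[-1,0.98,-0.06,-0.5,-0.6],[-1,0.98,-0.06,-0.5,-0.71],[-1,0.98,-0.06,-0.5,-0.71],[-1,0.98,-0.06,-0.5,-0.71]],
])

```text
t: 17.53
tool_pos: [0.5816, -0.1682, 0.1185]
orientation: [-3.136, -0.145, 0.01]
force: [-0.5, -0.0, 0.1]
opening: 0.0931
gripper_force: 0.0
```

Emit:
send_rows([
  [[-1,0.005,0,-0.2,0],[-1,0.005,0,-0.4,0],[-1,0.005,0,-0.485,0],[-1,0.005,0,-0.485,0],[0.6,0.005,0,-0.485,0],[0.6,0.005,0,-0.485,0],[0.6,0.005,0,-0.485,0],[0.6,0.005,0,-0.485,0],[0.6,0.005,0,-0.485,0],[0.6,0.005,0,-0.485,0],[0.6,0.005,0,-0.485,0],[0.6,0.005,0,-0.485,0],[0.6,0.005,0,-0.485,0],[0.6,0.005,0,-0.485,0],[0.6,0.005,0,-0.485,0]],
], force=4)

```text
t: 18.78
tool_pos: [0.5844, -0.1676, 0.0261]
orientation: [3.138, 0.145, 0.001]
force: [-1.3, -0.0, 4.6]
opening: 0.05
gripper_force: 4.0
```

Emit:
send_rows([
  [[0.6,0.0,0,0.04,0],[0.6,0.01,0,0.12,0],[0.6,0.05,0.005,0.22,0],[0.6,0.1,0.01,0.32,0],[0.6,0.18,0.02,0.42,0],[0.6,0.25,0.025,0.52,0],[0.6,0.3,0.03,0.62,0],[0.6,0.3,0.03,0.72,0],[0.6,0.3,0.03,0.82,0],[0.6,0.3,0.03,0.9,0],[0.6,0.3,0.03,0.9,0],[0.6,0.3,0.03,0.9,0]],
], force=4)

```text
t: 19.78
tool_pos: [0.6445, -0.1616, 0.2064]
orientation: [3.138, 0.145, 0.003]
force: [-0.1, 0.5, -1.4]
opening: 0.0502
gripper_force: 4.0
```

```bash
python3 - <<'E'
from h import *
s=telemetry.read_state(); print(s["t"],s["tool_pos"],s["orientation"],s["force"],s["opening"])
im=grab("scene")[0]; cv2.imwrite("pics/s4.png",cv2.resize(im[100:400,100:500],None,fx=2,fy=2))
E
```

```text
19.7833 [ 0.64450429 -0.16162041  0.20642553] [3.13762054e+00 1.45363119e-01 2.51672815e-03] [-0.05336412  0.54758141 -1.36719923] 0.05017041274518848
```

View pics/s4.png

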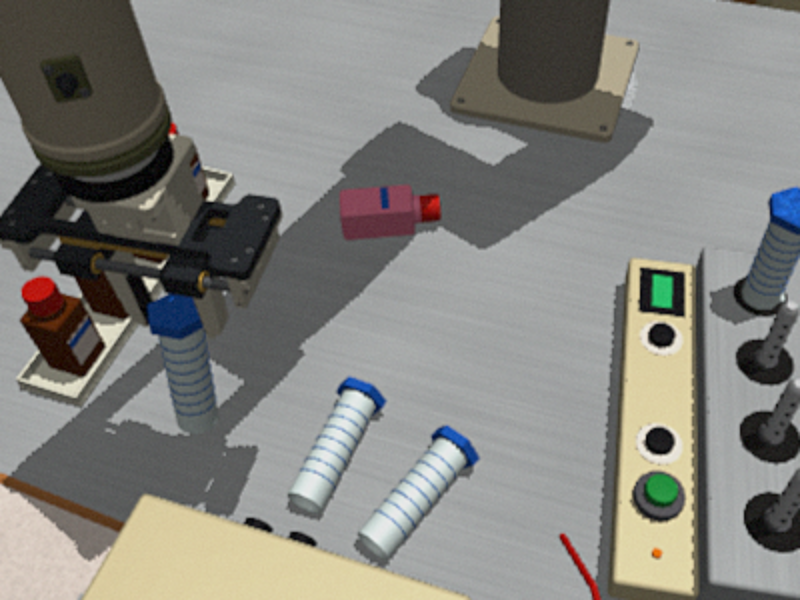

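Emit:
send_rows([
  [[0.6,0,0.05,0.1,0],[0.6,-0.05,0.15,0.2,0],[0.6,-0.1,0.3,0.35,-0.04],[0.6,-0.16,0.45,0.48,-0.09],[0.6,-0.16,0.6,0.52,-0.09],[0.6,-0.16,0.75,0.52,-0.09],[0.6,-0.16,0.9,0.52,-0.09],[0.6,-0.16,1,0.52,-0.09]],
], force=5)

```text
t: 20.5
tool_pos: [0.6111, 0.0411, 0.3077]
orientation: [-3.141, 0.001, 0.004]
force: [-0.7, -0.7, -1.4]
opening: 0.05
gripper_force: 5.0
```

Emit:
send_rows([
  [[0.6,0,0.15,0,0],[0.6,0,0.3,0,0],[0.6,0,0.45,0,0],[0.6,0,0.6,0,0],[0.6,0,0.75,0,0],[0.6,0,0.88,0,0],[0.6,0,0.95,0,0],[0.6,0,1,0,0],[0.6,0,1,0,0]],
])

```text
t: 21.25
tool_pos: [0.6115, 0.2397, 0.308]
orientation: [3.141, 0.0, -0.004]
force: [0.4, -0.4, -0.7]
opening: 0.0501
gripper_force: 5.0
```

Emit:
send_rows([
  [[0.6,0,0.1,0,0],[0.6,0,0.2,0,0],[0.6,0,0.3,0,0],[0.6,0,0.4,0,0],[0.6,0,0.47,0,0],[0.6,0,0.47,0,0],[0.6,0.04,0.47,0,0],[0.6,0,0.47,0,0],[0.6,0.04,0.47,0,0],[0.6,0,0.47,0,0],[0.6,0,0.47,0,0],[0.6,0,0.47,0,0],[0.6,0,0.47,0,0]],
], force=3)

```text
t: 22.33
tool_pos: [0.6125, 0.3315, 0.3098]
orientation: [3.141, -0.004, 0.001]
force: [0.4, 0.7, -0.7]
opening: 0.0501
gripper_force: 3.0
```

```bash
cat > hang.py <<'E'
from meas import *
s=telemetry.read_state(); t=s["tool_pos"]; print(s["t"],t,s["orientation"],s["force"],s["opening"])
for n in("scene","top"):
    im,P,c,H=look(n); D=P-t
    m=(np.hypot(D[...,0],D[...,1])<.06)&(D[...,2]<-.025)&(P[...,2]>.165)
    Q=P[m]
    for z0 in np.arange(t[2]-.13,t[2]-.02,.02):
        q=Q[(Q[:,2]>=z0)&(Q[:,2]<z0+.02)]
        if len(q)>8: print(n,"z%.3f"%z0,len(q),"x",q[:,0].min().round(3),q[:,0].max().round(3),"y",q[:,1].min().round(3),q[:,1].max().round(3))
    cv2.imwrite(f"pics/h_{n}_{s['t']:.0f}.png",im)
E
python3 hang.py; python3 - <<'E'
import cv2,glob
a=cv2.imread(sorted(glob.glob("pics/h_scene*"))[-1])[60:400,380:600]; b=cv2.imread(sorted(glob.glob("pics/h_top*"))[-1])[60:400,80:300]
cv2.imwrite("pics/h1.png",cv2.resize(cv2.hconcat([a,b]),None,fx=1.75,fy=1.75))
E
```

```text
22.3333 [0.61248663 0.33150989 0.30980296] [ 3.14138865e+00 -4.04599566e-03  5.03680361e-04] [ 0.36286254  0.72729371 -0.66916009] 0.050086606580423784
scene z0.180 155 x 0.607 0.631 y 0.314 0.347
scene z0.200 235 x 0.605 0.631 y 0.314 0.348
scene z0.220 259 x 0.606 0.632 y 0.314 0.348
scene z0.240 277 x 0.606 0.632 y 0.314 0.35
scene z0.260 287 x 0.607 0.632 y 0.314 0.349
scene z0.280 87 x 0.608 0.632 y 0.314 0.348
top z0.180 100 x 0.59 0.626 y 0.313 0.338
top z0.200 122 x 0.594 0.625 y 0.313 0.343
top z0.220 137 x 0.594 0.625 y 0.312 0.345
top z0.240 140 x 0.594 0.622 y 0.313 0.343
top z0.260 125 x 0.594 0.615 y 0.313 0.342
top z0.280 36 x 0.594 0.609 y 0.314 0.34
```

View pics/h1.png

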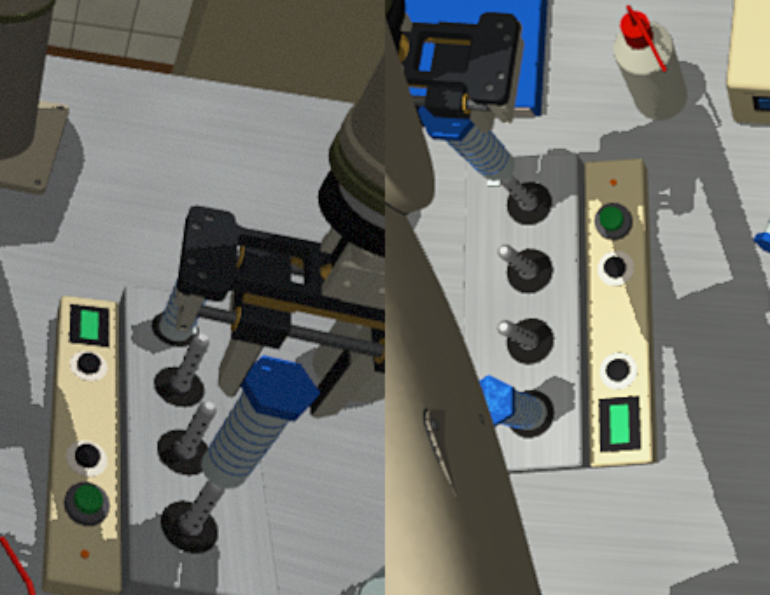

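Emit:
send_rows([
  [[0.6,0,0.005,-0.05,0],[0.6,0,0.005,-0.12,0],[0.6,0,0.005,-0.19,0],[0.6,0,0.005,-0.26,0],[0.6,0,0.005,-0.33,0],[0.6,0,0.005,-0.4,0],[0.6,0,0.005,-0.46,0],[0.6,0,0.005,-0.52,0],[0.6,0,0.005,-0.55,0],[0.6,0,0.005,-0.57,0],[0.6,0,0.005,-0.58,0],[0.6,0,0.005,-0.58,0],[0.6,0,0.005,-0.58,0]],
], force=4)

```text
t: 23.52
tool_pos: [0.6125, 0.3337, 0.1946]
orientation: [-3.141, 0.003, -0.002]
force: [-1.0, -0.5, 2.0]
opening: 0.05
gripper_force: 4.0
```

Emit:
send_rows([
  [[-0.5,0,0,0,0],[-0.5,0,0,0,0],[-0.5,0,0,0,0],[-0.5,0,0,0,0],[-0.5,0,0,0,0],[-0.5,0,0,0.15,0],[-0.5,0,0,0.3,0],[-0.7,0,0,0.45,0],[-1,0,-0.1,0.5,0],[-1,0,-0.3,0.5,0],[-1,0,-0.5,0.5,0],[-1,0,-0.7,0.5,0],[-1,-0.1,-0.9,0.5,0],[-1,-0.21,-1,0.5,0],[-1,-0.21,-1,0.5,0]],
])

```text
t: 24.77
tool_pos: [0.5668, 0.1291, 0.2925]
orientation: [3.14, -0.009, -0.006]
force: [-0.8, 0.1, -0.5]
opening: 0.0929
gripper_force: 0.0
```

Emit:
send_rows([
  [[-1,0,-0.2,0,0],[-1,0,-0.4,-0.1,0],[-1,0,-0.6,-0.3,-0.07],[-1,0,-0.8,-0.5,-0.07],[-1,0,-0.92,-0.7,-0.07],[-1,0,-0.92,-0.85,-0.07],[-1,0,-0.92,-0.85,-0.07],[-1,0,-0.92,-0.85,-0.07]],
])

```text
t: 25.43
tool_pos: [0.5662, -0.0514, 0.1174]
orientation: [-3.138, 0.121, 0.015]
force: [-1.8, 0.3, -0.7]
opening: 0.093
gripper_force: 0.0
```

```bash
python3 meas.py | grep -E "obj|blue|tip" | cut -c1-300;python3 - <<'E'
from h import *
s=telemetry.read_state(); print(s["t"],s["tool_pos"],s["orientation"],s["force"])
im=grab("scene")[0]; cv2.imwrite("pics/s5.png",im)
E
```

```text
obj [352. 214.] 242 C [ 0.574  -0.0505] wh [0.0193 0.0499] zmax 0.0499 bgr [90. 51. 24.] [[0.5640000104904175, -0.026000000536441803], [0.5640000104904175, -0.07500000298023224], [0.5839999914169312, -0.07500000298023224], [0.5830000042915344, -0.02500000037252903]]
     blue 197 [ 0.5681 -0.0487  0.035 ]
 obj [227. 283.] 1296 C [0.4435 0.1913] wh [0.0313 0.2294] zmax 0.0513 bgr [115. 146. 150.] [[0.328000009059906, 0.19900000095367432], [0.33000001311302185, 0.16699999570846558], [0.5590000152587891, 0.18400000035762787], [0.5569999814033508, 0.2150000035762787]]
 obj [399. 334.] 226 C [ 0.3395 -0.154 ] wh [0.0261 0.0432] zmax 0.0481 bgr [ 95.  81. 148.] [[0.31700000166893005, -0.14300000667572021], [0.3190000057220459, -0.16899999976158142], [0.3619999885559082, -0.16500000655651093], [0.36000001430511475, -0.13899999856948853]]
 tip [153. 165.] 71 [0.603  0.3224 0.1614]
 tip [149. 204.] 57 [0.5307 0.3212 0.158 ]
 tip [149. 247.] 62 [0.4521 0.3097 0.1579]
 tip [155. 294.] 54 [0.3701 0.286  0.1609]
 obj [306. 204.] 421 C [ 0.314  -0.0835] wh [0.0476 0.0591] zmax 0.0466 bgr [ 56.  48
[... 672 characters left out ...]
52], [0.5669999718666077, -0.023000000044703484]]
     blue 122 [ 0.5739 -0.0423  0.0426]
 obj [309. 345.] 1456 C [0.6515 0.0357] wh [0.0501 0.1253] zmax 0.0466 bgr [184. 174. 160.] [[0.5839999914169312, 0.03400000184774399], [0.7020000219345093, -0.008999999612569809], [0.718999981880188, 0.03799999877810478], [0.6010000109672546, 0.08100000023841858]]
     blue 140 [0.6009 0.0615 0.0429]
 tip [491. 224.] 122 [0.3885 0.2989 0.1612]
 tip [495. 255.] 56 [0.4564 0.3117 0.1578]
 tip [499. 294.] 63 [0.5349 0.3228 0.1576]
 tip [499. 344.] 136 [0.6266 0.3284 0.1615]
25.5333 [ 0.56990573 -0.05018459  0.12359323] [-3.13877843e+00  1.18637910e-01  2.07658484e-03] [-0.6278889   0.2232661   1.21718746]
```

View pics/s5.png

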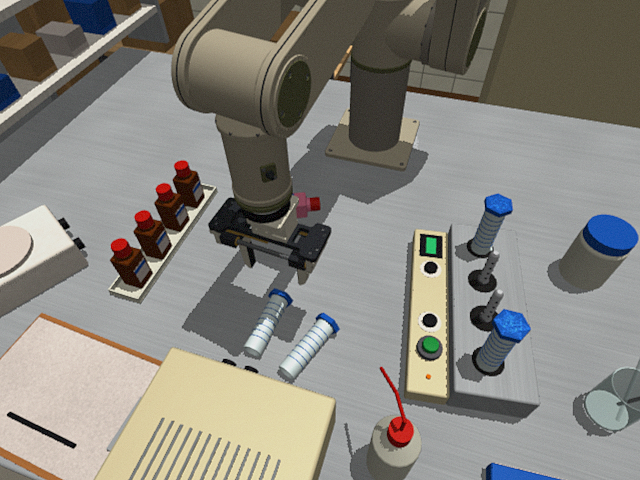

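Emit:
send_rows([
  [[-1,0,0.005,-0.2,0],[-1,0,0.005,-0.4,0],[-1,0,0.005,-0.5,0],[-1,0,0.005,-0.51,0],[0.6,0,0.005,-0.51,0],[0.6,0,0.005,-0.51,0],[0.6,0,0.005,-0.51,0],[0.6,0,0.005,-0.51,0],[0.6,0,0.005,-0.51,0],[0.6,0,0.005,-0.51,0],[0.6,0,0.005,-0.51,0],[0.6,0,0.005,-0.51,0],[0.6,0,0.005,-0.51,0],[0.6,0,0.005,-0.51,0],[0.6,0,0.005,-0.51,0]],
], force=4)

```text
t: 26.83
tool_pos: [0.5704, -0.0496, 0.022]
orientation: [3.139, -0.118, 0.001]
force: [-0.4, 0.4, 5.7]
opening: 0.0503
gripper_force: 4.0
```

Emit:
send_rows([
  [[0.6,0.0,0,0.04,0],[0.6,0.01,0,0.12,0],[0.6,0.05,-0.005,0.22,0],[0.6,0.1,-0.01,0.32,0],[0.6,0.18,-0.01,0.42,0],[0.6,0.25,-0.015,0.52,0],[0.6,0.3,-0.02,0.62,0],[0.6,0.3,-0.02,0.72,0],[0.6,0.3,-0.02,0.82,0],[0.6,0.3,-0.02,0.9,0],[0.6,0.3,-0.02,1,0],[0.6,0.3,-0.02,1,0]],
], force=4)

```text
t: 27.83
tool_pos: [0.6318, -0.0538, 0.2265]
orientation: [3.139, -0.118, 0.009]
force: [0.6, -0.5, 0.5]
opening: 0.05
gripper_force: 4.0
```

Emit:
send_rows([
  [[0.6,0,0.05,0.1,0],[0.6,-0.05,0.15,0.2,0],[0.6,-0.1,0.3,0.3,0.07],[0.6,-0.2,0.45,0.38,0.07],[0.6,-0.3,0.6,0.42,0.07],[0.6,-0.4,0.75,0.42,0.07],[0.6,-0.49,0.9,0.42,0.07],[0.6,-0.49,1,0.42,0.07],[0.6,-0.49,1,0.42,0.07]],
], force=5)

```text
t: 28.58
tool_pos: [0.5305, 0.1501, 0.3046]
orientation: [-3.14, -0.003, 0.002]
force: [-0.1, -0.2, -0.7]
opening: 0.0502
gripper_force: 5.0
```

Emit:
send_rows([
  [[0.6,0,0.15,0,0],[0.6,0,0.3,0,0],[0.6,0,0.45,0,0],[0.6,0,0.6,0,0],[0.6,0,0.75,0,0],[0.6,0,0.85,0,0],[0.6,0,0.88,0,0],[0.6,0,0.88,0,0],[0.6,0.04,0.88,0,0],[0.6,0,0.88,0,0],[0.6,0.04,0.88,0,0],[0.6,0,0.88,0,0],[0.6,0,0.88,0,0],[0.6,0,0.88,0,0],[0.6,0,0.88,0,0]],
], force=3)

```text
t: 29.83
tool_pos: [0.5321, 0.3222, 0.3059]
orientation: [-3.141, 0.003, -0.001]
force: [0.0, 0.2, -0.9]
opening: 0.0502
gripper_force: 3.0
```

```bash
python3 hang.py
```

```text
29.8333 [0.53208678 0.322219   0.30594691] [-3.14140333e+00  3.08134970e-03 -7.42355001e-04] [ 0.02385782  0.20580576 -0.88130161] 0.05021412342290148
scene z0.176 109 x 0.526 0.55 y 0.304 0.338
scene z0.196 218 x 0.525 0.592 y 0.304 0.339
scene z0.216 232 x 0.527 0.55 y 0.304 0.339
scene z0.236 247 x 0.528 0.552 y 0.304 0.34
scene z0.256 272 x 0.527 0.553 y 0.305 0.339
scene z0.276 66 x 0.531 0.552 y 0.305 0.338
top z0.176 75 x 0.509 0.546 y 0.302 0.327
top z0.196 117 x 0.513 0.545 y 0.302 0.328
top z0.216 121 x 0.513 0.544 y 0.303 0.33
top z0.236 120 x 0.514 0.54 y 0.303 0.333
top z0.256 101 x 0.513 0.531 y 0.304 0.332
top z0.276 30 x 0.514 0.528 y 0.304 0.327
```

Emit:
send_rows([
  [[0.6,0.005,0.005,-0.05,0],[0.6,0.005,0.005,-0.12,0],[0.6,0.005,0.005,-0.19,0],[0.6,0.005,0.005,-0.26,0],[0.6,0.005,0.005,-0.33,0],[0.6,0.005,0.005,-0.4,0],[0.6,0.005,0.005,-0.46,0],[0.6,0.005,0.005,-0.51,0],[0.6,0.005,0.005,-0.54,0],[0.6,0.005,0.005,-0.56,0],[0.6,0.005,0.005,-0.56,0],[0.6,0.005,0.005,-0.56,0]],
], force=4)

```text
t: 30.93
tool_pos: [0.5334, 0.3236, 0.1941]
orientation: [-3.141, 0.003, -0.001]
force: [0.5, 0.6, -1.5]
opening: 0.0503
gripper_force: 4.0
```

Emit:
send_rows([
  [[0.6,0,0,-0.01,0],[0.6,0,0,-0.02,0],[0.6,0,0,-0.02,0],[0.6,0,0,-0.02,0]],
])

```text
t: 31.27
tool_pos: [0.5336, 0.3237, 0.1907]
orientation: [-3.141, 0.003, -0.003]
force: [0.2, -0.3, 4.8]
opening: 0.0507
gripper_force: 4.0
```

Emit:
send_rows([
  [[-0.5,0,0,0,0],[-0.5,0,0,0,0],[-0.5,0,0,0,0],[-0.5,0,0,0,0],[-0.5,0,0,0,0],[-0.5,0,0,0.15,0],[-0.5,0,0,0.3,0],[-0.7,0,0,0.45,0],[-1,0,-0.1,0.5,0],[-1,0,-0.3,0.5,0],[-1,0.1,-0.5,0.5,-0.1],[-1,0.2,-0.7,0.5,-0.2],[-1,0.3,-0.9,0.5,-0.3],[-1,0.31,-1,0.5,-0.34],[-1,0.31,-1,0.5,-0.34],[-1,0.31,-1,0.5,-0.34]],
])

```text
t: 32.6
tool_pos: [0.5954, 0.1219, 0.2894]
orientation: [-3.091, 0.563, 0.001]
force: [0.4, 0.6, -0.1]
opening: 0.0929
gripper_force: 0.0
```

Emit:
send_rows([
  [[-1,0,-0.1,-0.2,0],[-1,0,-0.2,-0.4,0],[-1,0,-0.3,-0.6,0],[-1,0,-0.34,-0.75,0],[-1,0,-0.34,-0.85,0],[-1,0,-0.34,-0.85,0],[-1,0,-0.34,-0.85,0],[-1,0,-0.34,-0.85,0]],
])

```text
t: 33.27
tool_pos: [0.5963, 0.0568, 0.1219]
orientation: [-3.091, 0.556, -0.004]
force: [0.7, 0.6, 0.8]
opening: 0.0933
gripper_force: 0.0
```

```bash
python3 meas.py | grep -E "obj|blue|tip" | cut -c1-300;python3 - <<'E'
from h import *
s=telemetry.read_state(); print(s["t"],s["tool_pos"],s["orientation"],s["force"])
E
```

```text
obj [303. 199.] 244 C [0.6    0.0542] wh [0.0211 0.0503] zmax 0.0475 bgr [114.  68.  37.] [[0.5830000042915344, 0.032999999821186066], [0.6039999723434448, 0.027000000700354576], [0.6159999966621399, 0.07599999755620956], [0.5960000157356262, 0.08100000023841858]]
     blue 184 [0.5945 0.0549 0.0354]
 obj [377. 338.] 1292 C [ 0.3246 -0.1101] wh [0.044 0.115] zmax 0.049 bgr [114.  94. 170.] [[0.2809999883174896, -0.06599999964237213], [0.328000009059906, -0.1720000058412552], [0.36800000071525574, -0.15399999916553497], [0.32199999690055847, -0.04899999871850014]]
     blue 58 [ 0.3279 -0.114   0.0446]
 tip [153. 165.] 76 [0.6033 0.3222 0.1612]
 tip [154. 207.] 69 [0.5244 0.3104 0.1607]
 tip [149. 247.] 59 [0.4519 0.3098 0.1578]
 tip [155. 294.] 54 [0.3699 0.2862 0.1612]
 obj [283. 206.] 633 C [ 0.3373 -0.1325] wh [0.0458 0.0619] zmax 0.0478 bgr [ 98.  78. 142.] [[0.30399999022483826, -0.11400000005960464], [0.32899999618530273, -0.17000000178813934], [0.3709999918937683, -0.1509999930858612], [0.3449999988079071, -0.0949999988079071]]
     blue 26 [ 0.3275 -0.1143  0.0445]
 obj [417. 263.] 812 C [0.44  0.185] wh [0.03  0.222] zmax 0.05 bgr [112. 142. 150.] [[0.32899999618530273, 0.20000000298023224], [0.32899999618530273, 0.17000000178813934], [0.5509999990463257, 0.17000000178813934], [0.5509999990463257, 0.20000000298023224]]
 obj [309. 345.] 1462 C [0.6526 0.0373] wh [0.0511 0.1254] zmax 0.047 bgr [117. 110.  99.] [[0.5849999785423279, 0.032999999821186066], [0.7039999961853027, -0.007000000216066837], [0.7200000286102295, 0.041999999433755875], [0.6010000109672546, 0.08100000023841858]]
     blue 138 [0.6    0.0609 0.0423]
 tip [491. 223.] 127 [0.3883 0.2987 0.1617]
 tip [495. 255.] 59 [0.4563 0.3119 0.1574]
 tip [496. 298.] 135 [0.5467 0.3187 0.1613]
 tip [499. 344.] 132 [0.6263 0.3285 0.1612]
33.3667 [0.59700053 0.05648703 0.12277224] [-3.09084055  0.55656258 -0.00736697] [0.914271   0.16168779 0.9382886 ]
```

Emit:
send_rows([
  [[-1,0,0,-0.2,0.02],[-1,0,0,-0.4,0.02],[-1,0,0,-0.495,0.02],[-1,0,0,-0.505,0.02],[0.6,0,0,-0.505,0.02],[0.6,0,0,-0.505,0.02],[0.6,0,0,-0.505,0.02],[0.6,0,0,-0.505,0.02],[0.6,0,0,-0.505,0.02],[0.6,0,0,-0.505,0.02],[0.6,0,0,-0.505,0.02],[0.6,0,0,-0.505,0.02],[0.6,0,0,-0.505,0.02],[0.6,0,0,-0.505,0.02],[0.6,0,0,-0.505,0.02]],
], force=4)

```text
t: 34.62
tool_pos: [0.5952, 0.0555, 0.0188]
orientation: [-3.097, 0.527, -0.0]
force: [-0.9, 0.0, 1.9]
opening: 0.0498
gripper_force: 4.0
```

Emit:
send_rows([
  [[0.6,0.0,0,0.04,0],[0.6,0.01,0,0.12,0],[0.6,0.05,-0.02,0.22,0],[0.6,0.1,-0.035,0.32,0],[0.6,0.18,-0.06,0.42,0],[0.6,0.25,-0.09,0.52,0],[0.6,0.28,-0.1,0.62,0],[0.6,0.28,-0.1,0.72,0],[0.6,0.28,-0.1,0.82,0],[0.6,0.28,-0.1,0.9,0],[0.6,0.28,-0.1,1,0],[0.6,0.28,-0.1,1,0]],
], force=4)

```text
t: 35.62
tool_pos: [0.653, 0.0355, 0.2239]
orientation: [-3.096, 0.526, -0.011]
force: [0.5, 0.0, 1.4]
opening: 0.0498
gripper_force: 4.0
```

Emit:
send_rows([
  [[0.6,-0.05,0,0.1,0],[0.6,-0.15,0.02,0.2,0.1],[0.6,-0.3,0.05,0.3,0.2],[0.6,-0.45,0.1,0.4,0.3],[0.6,-0.6,0.17,0.45,0.32],[0.6,-0.75,0.25,0.45,0.32],[0.6,-0.9,0.35,0.45,0.32],[0.6,-0.98,0.38,0.45,0.32],[0.6,-0.98,0.38,0.45,0.32]],
], force=5)

```text
t: 36.37
tool_pos: [0.4524, 0.113, 0.3082]
orientation: [-3.141, -0.001, 0.001]
force: [-0.6, -0.4, -1.7]
opening: 0.0502
gripper_force: 5.0
```

Emit:
send_rows([
  [[0.6,0,0.15,0,0],[0.6,0,0.3,0,0],[0.6,0,0.45,0,0],[0.6,0,0.6,0,0],[0.6,0,0.75,0,0],[0.6,0,0.88,0,0],[0.6,0,0.98,0,0],[0.6,0,1,0,0],[0.6,0.04,1,0,0],[0.6,0,1,0,0],[0.6,0.04,1,0,0],[0.6,0,1,0,0],[0.6,0,1,0,0],[0.6,0,1,0,0],[0.6,0,1,0,0]],
], force=3)

```text
t: 37.62
tool_pos: [0.4552, 0.3111, 0.3089]
orientation: [-3.141, 0.004, -0.001]
force: [0.7, -0.3, -0.2]
opening: 0.0501
gripper_force: 3.0
```

```bash
python3 hang.py
```

```text
37.6167 [0.45516914 0.31106229 0.30891736] [-3.14136226e+00  3.59853237e-03 -8.36253008e-04] [ 0.69762196 -0.30562522 -0.17581816] 0.05007077545267438
scene z0.179 90 x 0.397 0.513 y 0.292 0.325
scene z0.199 232 x 0.397 0.515 y 0.292 0.328
scene z0.219 216 x 0.45 0.476 y 0.293 0.327
scene z0.239 235 x 0.452 0.476 y 0.293 0.328
scene z0.259 259 x 0.452 0.476 y 0.293 0.329
scene z0.279 62 x 0.453 0.477 y 0.294 0.327
top z0.179 52 x 0.396 0.457 y 0.291 0.316
top z0.199 58 x 0.395 0.449 y 0.292 0.316
top z0.219 52 x 0.438 0.447 y 0.294 0.316
top z0.239 59 x 0.438 0.448 y 0.296 0.318
top z0.259 35 x 0.438 0.446 y 0.295 0.311
```

Emit:
send_rows([
  [[0.6,-0.01,0,-0.05,0],[0.6,-0.01,0,-0.12,0],[0.6,-0.01,0,-0.19,0],[0.6,-0.01,0,-0.26,0],[0.6,-0.01,0,-0.33,0],[0.6,-0.01,0,-0.4,0],[0.6,-0.01,0,-0.46,0],[0.6,-0.01,0,-0.51,0],[0.6,-0.01,0,-0.55,0],[0.6,-0.01,0,-0.57,0],[0.6,-0.01,0,-0.58,0],[0.6,-0.01,0,-0.59,0],[0.6,-0.01,0,-0.59,0],[0.6,-0.01,0,-0.59,0]],
], force=4)

```text
t: 38.88
tool_pos: [0.4538, 0.3119, 0.192]
orientation: [-3.141, 0.003, -0.003]
force: [-0.5, -1.0, 2.6]
opening: 0.0504
gripper_force: 4.0
```

Emit:
send_rows([
  [[-0.5,0,0,0,0],[-0.5,0,0,0,0],[-0.5,0,0,0,0],[-0.5,0,0,0,0],[-0.5,0,0,0,0],[-0.5,0,0,0.15,0],[-0.5,0,0,0.3,0],[-0.5,0,0,0.5,0],[-0.5,0.1,-0.15,0.5,0.1],[1,0.2,-0.35,0.5,0.2],[1,0.4,-0.36,0.5,0.3],[1,0.6,-0.36,0.5,0.4],[1,0.75,-0.36,0.5,0.5],[1,0.75,-0.36,0.5,0.6],[1,0.75,-0.36,0.5,0.7],[1,0.75,-0.36,0.5,0.81],[1,0.75,-0.36,0.5,0.81]],
])

```text
t: 40.3
tool_pos: [0.6032, 0.2394, 0.2899]
orientation: [-2.861, -1.298, 0.002]
force: [0.5, 0.3, 0.7]
opening: 0.0211
gripper_force: 0.0
```

Emit:
send_rows([
  [[1,0,0,0,0.1],[1,0,0,0,0.2],[1,0,0,0,0.3],[1,0,0,0,0.4],[1,0,0,0,0.5],[1,0,0,0,0.6],[1,0,0,0,0.7],[1,0,0,0,0.82],[1,0,0,-0.2,0.82],[1,0,0,-0.3,0.82],[1,0,0,-0.3,0.82]],
])

```text
t: 41.22
tool_pos: [0.6002, 0.2387, 0.2244]
orientation: [-2.068, -2.358, 0.012]
force: [-0.6, 0.6, -2.1]
opening: 0.0007
gripper_force: 0.0
```

```bash
python3 - <<'E'
from meas import *
s=telemetry.read_state(); print(s["t"],s["tool_pos"],s["orientation"],s["force"],s["opening"])
for n in("scene","top"):
    im,P,c,H=look(n)
    if n=="scene": cv2.imwrite("pics/s6.png",cv2.resize(im[130:430,330:630],None,fx=2,fy=2))
    for ce,sz,l in comps((H[...,0]>50)&(H[...,0]<75)&(H[...,1]>100)&(P[...,0]>.5),P,40): 
        q=P[l]; q=q[q[:,2]>np.nanpercentile(q[:,2],60)-.002]; print(n,ce,sz,np.nanmin(P[l],0),np.nanmax(P[l],0),q.mean(0))
E
```

```text
41.2167 [0.60016571 0.23866905 0.2244277 ] [-2.06841112 -2.35825862  0.01215532] [-0.55829976  0.62744758 -2.05909732] 0.0006806083121355938
scene [470. 240.] 45 [0.61116779 0.22547271 0.34255048] [0.63735262 0.24813719 0.38553099] [0.61662326 0.2369355  0.35705613]
scene [430. 345.] 217 [0.58483245 0.22874485 0.05564394] [0.61862443 0.25511486 0.07075664] [0.60549102 0.2424191  0.06705382]
top [209. 184.] 152 [0.58968259 0.22889678 0.05549812] [0.61959826 0.25811313 0.07231602] [0.60283616 0.24088304 0.06751517]
```

View pics/s6.png

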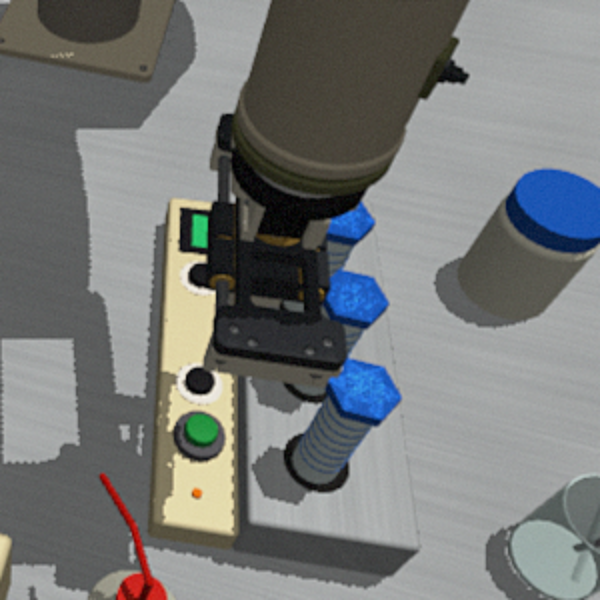

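Emit:
send_rows([
  [[1,0.005,0.005,-0.1,0],[1,0.005,0.005,-0.25,0],[1,0.005,0.005,-0.4,0],[1,0.005,0.005,-0.55,0],[1,0.005,0.005,-0.64,0],[1,0.005,0.005,-0.64,0],[1,0.005,0.005,-0.64,0],[1,0.005,0.005,-0.64,0]],
])

```text
t: 41.98
tool_pos: [0.606, 0.2411, 0.1061]
orientation: [2.066, 2.363, 0.006]
force: [-0.4, -0.1, 0.3]
opening: 0.0003
gripper_force: 0.0
```

Emit:
send_rows([
  [[1,0,0,-0.06,0],[1,0,0,-0.09,0],[1,0,0,-0.11,0],[1,0,0,-0.12,0],[1,0,0,-0.13,0],[1,0,0,-0.135,0],[1,0,0,-0.135,0],[1,0,0,-0.135,0]],
])

```text
t: 42.65
tool_pos: [0.6046, 0.2407, 0.0782]
orientation: [2.067, 2.365, 0.002]
force: [-5.6, -1.8, 15.1]
opening: 0.0003
gripper_force: 7.7
```

Emit:
send_rows([
  [[1,0,0,0.1,0],[1,0,0,0.3,0],[1,0,0,0.5,0],[1,0,0,0.7,0],[1,0,0,0.9,0],[1,0,-0.2,1,0],[1,-0.2,-0.4,1,0],[1,-0.3,-0.6,1,0],[1,-0.4,-0.8,1,0],[1,-0.6,-1,1,0],[1,-0.6,-1,1,0],[1,-0.6,-1,1,0],[1,-0.6,-1,1,0]],
])

```text
t: 43.73
tool_pos: [0.4832, 0.0392, 0.2758]
orientation: [2.07, 2.362, 0.001]
force: [0.8, -0.0, 0.5]
opening: 0.0006
gripper_force: 0.0
```

```bash
python3 - <<'E'
from meas import *
s=telemetry.read_state(); print(s["t"],s["tool_pos"],s["force"])
im,P,c,H=look("scene"); cv2.imwrite("pics/s7.png",im); z=P[...,2]
for n in("scene","top"):
    im,P,c,H=look(n); z=P[...,2]
    for ce,sz,l in comps((z>.18)&(z<.215)&(H[...,0]>95)&(H[...,0]<130)&(P[...,1]>.2)&(P[...,1]<.4)&(P[...,0]<.7),P,30):
        q=P[l]; t=q[q[:,2]>.194]; print(n,ce,sz,np.nanmax(q[:,2]).round(4),t.mean(0).round(4),t[:,2].std().round(4))
E
```

```text
43.7333 [0.48320263 0.03922651 0.27583603] [ 0.79202658 -0.04524571  0.47479849]
scene [498. 206.] 529 0.203 [0.3778 0.301  0.1998] 0.0017
scene [500. 240.] 624 0.203 [0.4575 0.3095 0.1997] 0.0016
scene [506. 280.] 746 0.2027 [0.5359 0.3226 0.1998] 0.0015
scene [511. 326.] 909 0.203 [0.6154 0.333  0.1999] 0.0014
top [141. 153.] 595 0.204 [0.6116 0.3319 0.2002] 0.0016
top [141. 197.] 614 0.2054 [0.5319 0.3211 0.2   ] 0.0016
top [142. 242.] 644 0.2045 [0.4533 0.3079 0.2001] 0.0015
top [140. 290.] 677 0.2049 [0.3736 0.2992 0.2001] 0.0016
```

View pics/s7.png

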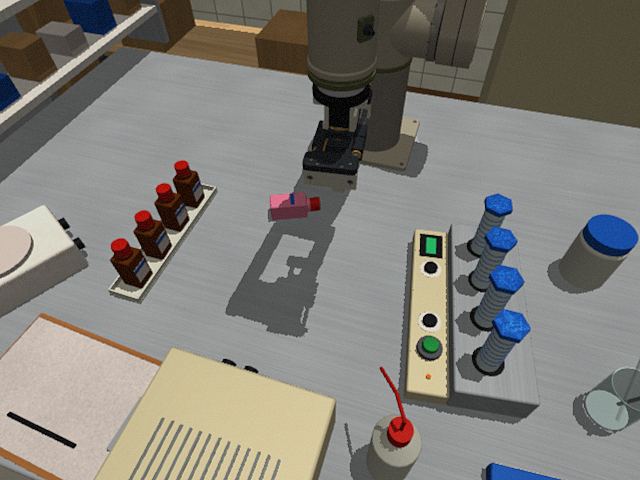

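All four cylinders stand flat, with their foot tops at z = 0.200 (pixels (498,206) to (511,326)). Four bottles stand upright in the lane, from (123,252) to (184,173), and the pink bottle is untouched.

```bash
python3 -c "
from plant import order
print(order.close_job())"
```

```text
the job is handed in; nothing more can be done
None
```

I put all three washed cylinders rim-flat on free tubes and stood both amber bottles upright in the lane, then pressed the start button fully down (about 6 mm, 15 N) and handed the job in at about 44 s; no verdict came back.

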